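# Open a grinding hood's side door for a wheel check and hold it wide

### The arm

A 6-joint arm with a two-finger parallel gripper is mounted at the origin on the work surface. World frame = base frame: x ahead of the robot, y to its left, z up, the work surface at z = 0. Lengths are in mm, angles in degrees, forces in N, time in s.
With the tool pointing down it reaches from about 300 to 850 mm from the base axis. Payload 4.2 kg.
Tool frame: the origin (TCP) lies midway between the tips of the shut fingers; the grasp point (between the pads) lies 19 mm behind it (env.tcp_to_grasp is the distance from the TCP to the grasp point, in mm); z points along the fingers, x is the direction in which the jaws open and shut, and the axes are right-handed (so a half turn about z gives the same grasp; the last joint's range is limited). The gripper opens to 91 mm and grips with 3 to 60 N. Pads are 32 mm wide; open, the fingers measure 118 mm over their backs; the gripper's body (76 mm by 178 mm) begins 60 mm behind the grasp point.
Start: joints at [62.395, 18.312, 89.639, -0, 72.044, -1.146], TCP at [256.202, 514.785, 213.976] pointing down, gripper open.
Joint ranges: [-177.97, 177.97], [-48.28, 115.42], [12.27, 149.76], [-77.06, 257.06], [2.81, 150.46], [-146.56, 146.56]. Speed limits (degrees/s): [147.25, 147.25, 180, 180, 180, 180].

### API

Orientations are given as [roll, pitch, yaw] about the fixed x, y, z axes, in that order (R = Rz(yaw) Ry(pitch) Rx(roll)).
In Python, from workcell import env gives the robot as it stands.
- The arm moves only by the tool drive_tool, never from a script. Its argument "motion" is a list of rows, each a list of 2 entries, a list of its own where there are three numbers: the shift along the world's x, y, z in m, then the turn, a rotation vector about the world's x, y, z in rad. In form: [[[dx, dy, dz], [wx, wy, wz]], ...]. A call has exactly 10 rows; each row shifts and turns the commanded pose from where the row before left it; what a row does not reach is not made up. A row lasts 1/12 s, in which the tool goes at most 41.7 mm and 7.16 degrees, less where a joint would pass 70% of its speed; a pose out of reach is approached as far as the arm can. A call is refused whole if a number of a shift passes 0.0417 or a number of a turn 0.125, either way. A call with a gripper value outside its range is refused whole. "claw" is the opening, from 0 (shut) to 1 (fully open), set as the call begins (left out, the last holds). The fingers move at their own pace and stop on an object; "force" is the grip in N (left out, the last holds). Time passes only in rows, so rows that do not move let the fingers close, or fill a call up. It gives the time, the measured TCP pose, the force and the opening at its end, in the units of the state.
- env.state(): the state, without advancing time (a new reading comes with each control period).
- env.grab_frame(name): name is "scene" or "top" or "wrist"; returns the picture (480x640x3 uint8, red, green, blue); there is no depth.
- env.camera_params(name): a dict with "fov_y" (degrees; the focal length in pixels is half the picture's height over the tangent of half this angle, whatever the lens; pixels are square), "cx", "cy" (the principal point, pixels), "k1" (the pictures are not rectified: a ray, as slopes to the right and down, at radius r is drawn at 1 + k1 r^2 times it, then the intrinsics apply), "pose" (4x4, takes a point from camera to world coordinates). Camera axes: x right, y down, z forward; pixel columns grow to the right and rows downward; lengths in mm; the calibration is good to about 2 mm. A picture is of the moment at which its call begins: read the wrist's pose just before it. camera_params takes no time and is no camera call; for the wrist camera it gives the pose at the moment of the call.
- env.job_done(): hands the job in, once; it reports no verdict.
The state is a dict: "time_s": time; "qpos": joint angles; "qvel": joint speeds; "effort": joint torques, N m; "ee_pos": TCP position; "ee_rot": TCP orientation; "force": force on the tool from outside, world axes, zero at the start; "torque": the same for the moment, N m; "gripper_width": finger opening in mm.
Only numpy, scipy, OpenCV 4.12 (cv2) and the standard library are available. Lean on these libraries where they do the work, as an engineer would, in place of code of your own. Each camera call takes 0.05 s, during which the arm holds its last target.

### The job

The grinder is stopped and its wheel is to be checked: squeeze the two yellow paddles of the catch on the hood's roof together so that the side door springs ajar, then squeeze the door's two red grips together to draw its bolt and swing the door out past its half-open check until it stands wide, at right angles to the hood. The closing spring pulls it back, so finish still holding the door wide open by its squeezed red grips; leave everything else on the bench where it is.

Things in the scene. Friction and masses are not known exactly. Their poses are not given: they have to be found in the camera images.
- hood: Green-grey steel dust hood round a grinding wheel, fixed to the bench, motor behind it (own -y). Origin under its centre on the bench, z up, own +y is the front with the side door. 250 wide (x), 130 deep (y 0 to -130), flat roof 225 high. The door covers the front (y 2 to 16), hinge upright at own (115, 9), free edge at x -124. Ribbed hose at its +x end, visor and work rest at its -x end.
- catch_mid (a point): Midpoint between the two yellow paddles of the roof catch, at a good grasping height (280 above the bench, 55 above the roof); fixed to the hood at own (15, -22, 280), axes as the hood's. The paddles are upright plates, each 8 thick (x), 24 wide (y), from 240 to 302 above the bench, standing side by side along the hood's x, 56 mm over their outer faces; both squeezed in they measure 38 mm.
- tab_near (a joint): Inward travel of the paddle on the free-edge side, 0 to 0.009 m; sprung outward, 3 N at rest to 7 N fully in. Its barb lets go of the door from about 0.006; both paddles must be in together. Then a sprung bumper pushes the door ajar to about 0.085 rad, where the door's bolt stops it; the catch cannot catch again. A paddle may afterwards stay part-way in.
- tab_far (a joint): The same for the paddle on the hinge side. Two steel ears on the door's top edge, up to 246 above the bench, are what the barbs hold.
- handle_mid (a point): Midpoint between the door's two red grips, 243 above the bench (good grasping height); moves with the door: own x along the door from free edge to hinge, y out of its face. Grips: upright bars 10 thick (x), 18 deep, 185 to 265 above the bench, free at the top, 58 over their outer faces, 40 squeezed, geared so both move equally. Door face 32 behind the bars' middle, door top at 224.
- grip_edge (a joint): Inward travel of the grip on the free-edge side (the other follows), 0 to 0.009 m; sprung outward, some 7 N in all at rest to 13 N fully in, springs back when let go. It draws the bolt: free of the strike from about 0.006.
- gate_hinge (a point): Point on the door's upright hinge axis, 243 above the bench; handle_mid lies 197 along the door and 39 out of its plane from it, so it swings round it at 201 mm. Axes turn with the door, as handle_mid's.
- gate (a joint): Door angle in rad: 0 shut, growing as it opens (clockwise seen from above: the free edge swings out to the hood's +y), 1.57 at right angles, stop at 1.9. A closing spring pulls it shut all the way (0.3 to 0.6 N m, about 3 N at the grips). A sprung roller check at 0.6 to 1.0 rad needs about 7 N more at the grips; a door let go beyond it falls back and rests against it near 1.0.
- knife_a_center (a point): Bystander: knife with steel tube handle lying in the wooden tray on the left (handle 105 x 18 x 18, blade 110 long); point at the handle's end by the blade, 9 above the tray floor.
- knife_b_center (a point): Bystander: a second such knife in the tray.
- spare_wheel_center (a point): Bystander: spare grinding wheel lying flat, blue-grey with an orange middle, diameter 150, 22 thick; its centre.
- spanner_mid (a point): Bystander: steel spanner 190 long lying flat; a point 8 above the bench at its middle.
- dresser_mid (a point): Bystander: dark dressing stick with blue end, 120 x 24 x 24; its centre.
- bench_brush_mid (a point): Bystander: bench brush lying flat; a point 8 above the bench.
- oil_bottle_mid (a point): Bystander: yellow oil bottle, diameter 60, 150 high, red cap; its middle.

How it is judged (in metres and radians):
On the way, in this order (a step that is already met when the one before it is completed fails the run):
1. both paddles of the roof catch squeezed in at once, the door sprung ajar (value of joint each of tab_near, tab_far above 0.0065 m and value of joint gate above 0.05 rad), for 0.1 s.
2. the door's grips squeezed by the gripper, so that the bolt is drawn (value of joint grip_edge above 0.006 m and contact force between the fingers and hood above 1 N), for 0.1 s.
3. the door swung past its check (value of joint gate above 1.1 rad), for 0.1 s.
At the end, for the whole second after the job is handed in: The door stands still at 1.4 rad or more (within about 10 degrees of square to the hood, or wider), held by the gripper, which keeps the red grips squeezed (6 mm or more) and presses on them with over 2 N (value of joint gate above 1.4 rad and velocity of joint gate between -0.2 and 0.2 rad/s and value of joint grip_edge above 0.006 m and contact force between the fingers and hood above 2 N); the arm keeps its last pose, push and grip.
It fails at once if something else on the bench is moved by more than 3 cm or knocked over (distance of any of knife_a_center, knife_b_center, spare_wheel_center, spanner_mid, dresser_mid, bench_brush_mid, oil_bottle_mid from where it was at the start of the episode above 0.03 m).
It also fails if it takes over 48 s, if anything falls off the work surface, if the arm or the gripper's body presses on something with over 40 N, if the wrist force passes 120 N, or if a joint passes its speed limit or range.

## Working session

There is one attempt and no reset: what is moved stays moved. The work goes in short steps, Python scripts to look and compute and a tool call to move; the robot and the scene stay as the last step left them, time stands still between calls to the robot, and variables do not carry over. Pictures are saved under pics/ and viewed, and the job is handed in when it is done.

Besides the shell and the picture viewer there is one more tool, called as name(argument=value, ...), one argument or row to a line, values as JSON. drive_tool: Moves the arm, as the interface text tells. Its arguments: {"type":"object","properties":{"motion":{"type":"array","items":{"type":"array"}},"claw":{"type":"number"},"force":{"type":"number"}},"required":["motion"]}

```bash
ls; mkdir -p pics
python3 - <<'E'
from workcell import env
import cv2,numpy as np
s=env.state();print(s)
for n in ["scene","top"]:
    p=env.camera_params(n);print(n,p)
    cv2.imwrite(f"pics/{n}0.png",env.grab_frame(n)[:,:,::-1])
E
```

```text
pics
{'time_s': 0.0, 'qpos': array([ 6.23956651e+01,  1.83522160e+01,  8.97079117e+01, -1.32041629e-03,
        7.20432049e+01, -1.14634236e+00]), 'qvel': array([-0.1109095 , -0.16811826,  0.07398251,  0.06184761,  0.08183589,
       -0.00122513]), 'effort': array([-1.17274503e-03, -4.12460947e+01, -2.31975996e+01,  7.26112607e-02,
        4.57496429e-02, -1.34674374e-04]), 'ee_pos': array([255.95748057, 514.31396408, 213.10431755]), 'ee_rot': array([-1.79999188e+02,  1.03337020e-01,  6.35424164e+01]), 'force': array([-0.42598641, -1.17206988, -0.58263282]), 'torque': array([ 0.03055495, -0.02536338,  0.01208495]), 'gripper_width': 90.9903676367696}
scene {'fov_y': 48.44353204975161, 'cx': 319.41415687613556, 'cy': 240.44139583317119, 'k1': -0.0765699848688297, 'pose': array([[ 3.43406149e-01,  5.87091894e-01, -7.33072523e-01,
         1.35401061e+03],
       [ 9.38968940e-01, -2.31434356e-01,  2.54510253e-01,
        -1.94925437e+02],
       [-2.02372605e-02, -7.75732716e-01, -6.30737034e-01,
         8.91004068e+02],
       [ 0.00000000e+00,  0.00000000e+00,  0.00000000e+00,
         1.00000000e+00]])}
top {'fov_y': 53.826769230125954, 'cx': 321.14403311506135, 'cy': 241.8527658953916, 'k1': -0.07271560609355354, 'pose': array([[-8.66258437e-03, -9.73049897e-01,  2.30431893e-01,
         3.28984768e+02],
       [-9.99944998e-01,  9.79187603e-03,  3.75762244e-03,
         1.05649385e+02],
       [-5.91271466e-03, -2.30386668e-01, -9.73081201e-01,
         1.07102382e+03],
       [ 0.00000000e+00,  0.00000000e+00,  0.00000000e+00,
         1.00000000e+00]])}
```

View pics/scene0.png

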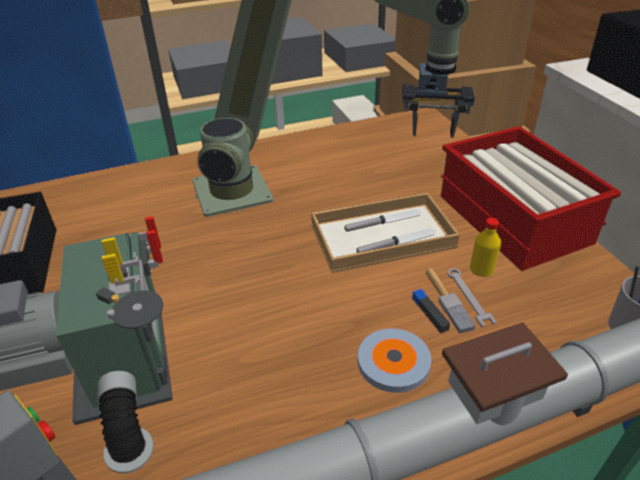

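View pics/top0.png

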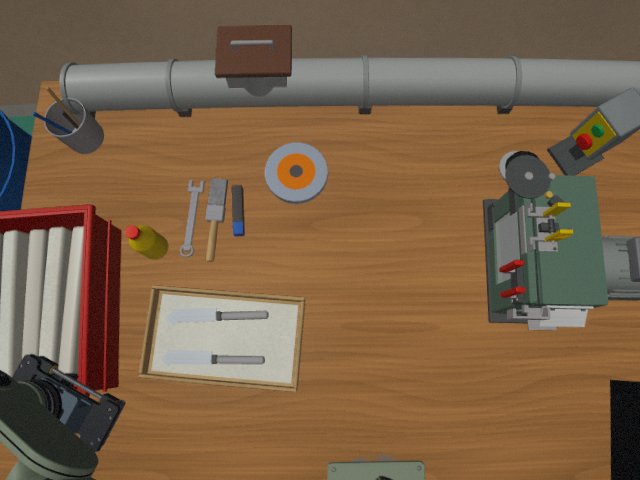

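```bash
cat > h.py <<'E'
from workcell import env
import cv2,numpy as np
def K(p):
    f=240/np.tan(np.radians(p['fov_y'])/2);return np.array([[f,0,p['cx']],[0,f,p['cy']],[0,0,1]]),np.array([p['k1'],0,0,0,0.])
def ray(p,uv):
    k,d=K(p);n=cv2.undistortPointsIter(np.array([[uv]],float),k,d,None,None,(3,50,1e-9))[0,0]
    return p['pose'][:3,3],p['pose'][:3,:3]@np.array([n[0],n[1],1])
def onz(p,uv,z):
    o,r=ray(p,uv);return o+r*(z-o[2])/r[2]
def proj(p,X):
    k,d=K(p);T=np.linalg.inv(p['pose']);X=np.atleast_2d(X)
    return cv2.projectPoints((X@T[:3,:3].T+T[:3,3]).reshape(-1,1,3),np.zeros(3),np.zeros(3),k,d)[0][:,0]
def tri(p1,u1,p2,u2):
    o1,r1=ray(p1,u1);o2,r2=ray(p2,u2)
    A=np.stack([r1,-r2],1);t=np.linalg.lstsq(A,o2-o1,rcond=None)[0]
    a,b=o1+t[0]*r1,o2+t[1]*r2;return (a+b)/2,np.linalg.norm(a-b)
E
python3 - <<'E'
import cv2
a=cv2.imread('pics/top0.png')[140:340,470:640];cv2.imwrite('pics/topz.png',cv2.resize(a,None,fx=3.5*.85,fy=3.5*.85,interpolation=2)) 
a=cv2.imread('pics/scene0.png')[200:340,50:190];cv2.imwrite('pics/scenez.png',cv2.resize(a,None,fx=4,fy=4,interpolation=2))
E
```

```text
(no output)
```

View pics/topz.png

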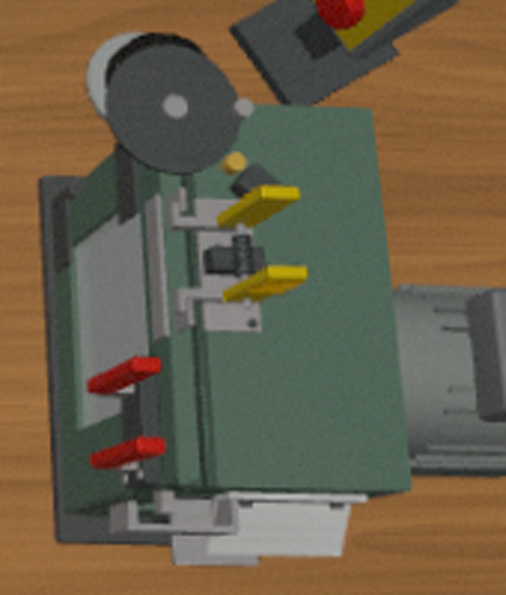

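View pics/scenez.png

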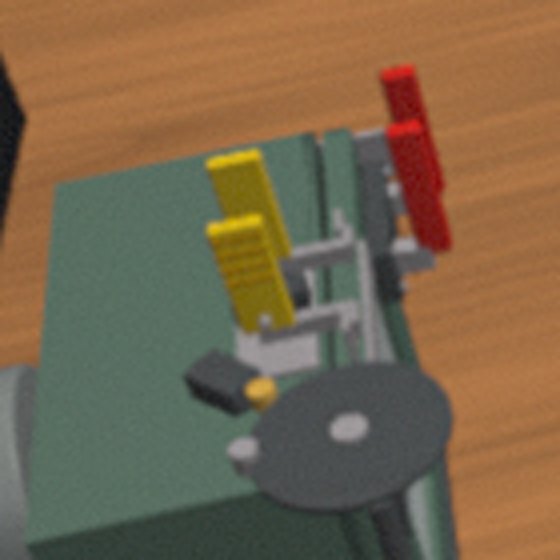

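Run:
```python
import cv2,numpy as np
a=cv2.imread('pics/top0.png')[195:305,495:580];b=cv2.imread('pics/scene0.png')[210:290,95:170]
a=cv2.resize(a,None,fx=5.2,fy=5.2,interpolation=0);b=cv2.resize(b,None,fx=4.6,fy=4.6,interpolation=0)
c=np.zeros((580,800,3),'u1');c[:a.shape[0],:a.shape[1]]=a;c[:b.shape[0],445:445+b.shape[1]]=b
cv2.imwrite('pics/z2.png',c)
```

```text
(no output)
```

View pics/z2.png

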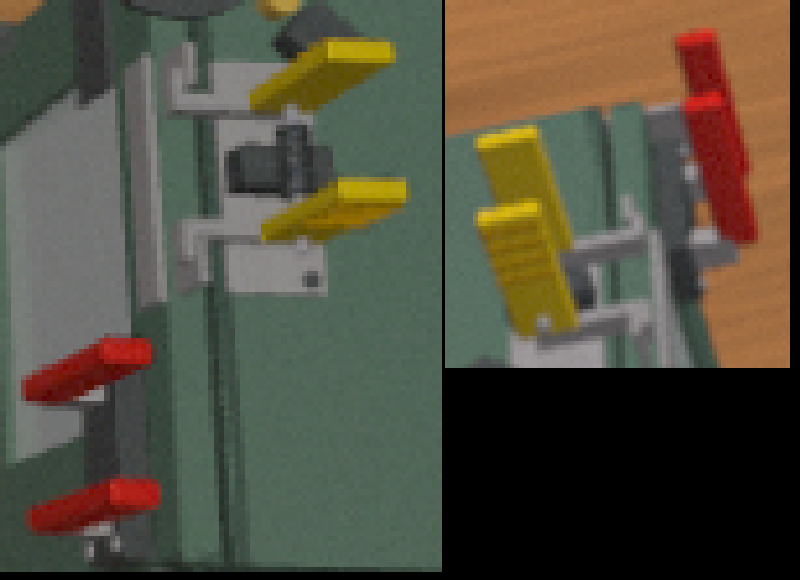

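Run:
```python
from h import *
T=env.camera_params('top');S=env.camera_params('scene')
t=lambda x,y:((x+.0)/5.2+495-.5+.1,y/5.2+195-.4)
s=lambda x,y:((x-445)/4.6+95-.4,y/4.6+210-.4)
P={}
for n,a,b,z in [('pfar',t(361,51),s(508,210),302),('pnear',t(374,190),s(508,138),302),('gfar',t(128,350),s(704,100),265),('gnear',t(136,493),s(695,37),265)]:
    print(n,tri(T,a,S,b),onz(T,a,z).round(1),onz(S,b,z).round(1)); P[n]=(onz(T,a,z)+onz(S,b,z))/2
print('disc',tri(T,(528.8,175.3),S,(137.5,307)))
for i,j in(('pfar','pnear'),('gfar','gnear')):
    d=P[i]-P[j];print(np.linalg.norm(d),np.degrees(np.arctan2(d[1],d[0])),(P[i]+P[j])/2)
pm=(P['pfar']+P['pnear'])/2;gm=(P['gfar']+P['gnear'])/2
# own: pm=(15,-22), gm: hinge(115,9)+(-197,39)=(-82,48)
d=gm-pm;print('yaw',np.degrees(np.arctan2(d[1],d[0])-np.arctan2(70,-97)),np.hypot(d[0],d[1]),np.hypot(70,97))
```

```text
pfar (array([ 573.48848612, -312.46179108,  302.37217632]), np.float64(0.8486037680842967)) [ 573.6 -313.1  302. ] [ 573.3 -312.1  302. ]
pnear (array([ 525.98671026, -310.84051435,  301.10864819]), np.float64(1.5206025788728104)) [ 525.7 -311.2  302. ] [ 527.8 -309.9  302. ]
gfar (array([ 480.30368651, -237.13163928,  265.27089662]), np.float64(1.7128575040419742)) [ 480.2 -238.2  265. ] [ 480.5 -236.3  265. ]
gnear (array([ 431.96184321, -235.69342535,  264.38320153]), np.float64(0.995755883729393)) [ 431.8 -236.   265. ] [ 433.2 -235.2  265. ]
disc (array([ 651.60977703, -284.63753709,  239.65753811]), np.float64(2.254849211003696))
46.724380796802 -2.5298586562796315 [ 550.10925909 -311.59999778  302.        ]
47.887837895119816 -2.0073400838165716 [ 456.44847605 -236.41377065  265.        ]
yaw -2.939686428782587 120.10541632617469 119.6202324023825
```

drive_tool(
  motion=[
    [[0,0,0.016],[0,0,-0.04]],
    [[0,0,0.018],[0,0,-0.04]],
    [[0,0,0.018],[0,0,-0.04]],
    [[0,0,0.018],[0,0,-0.04]],
    [[0,0,0.018],[0,0,-0.04]],
    [[0,-0.01,0.018],[0,0,-0.04]],
    [[0,-0.01,0.018],[0,0,-0.04]],
    [[0,-0.02,0.016],[0,0,-0.04]],
    [[0.01,-0.02,0.015],[0,0,-0.04]],
    [[0.01,-0.03,0.011],[0,0,-0.04]],
  ],
  claw=1,
  force=40,
)

```text
time_s: 0.93
ee_pos: [276.2, 425.2, 380.5]
ee_rot: [-180.0, -0.0, 40.6]
force: [0.2, 0.0, 0.6]
gripper_width: 91.4
```

drive_tool(
  motion=[
    [[0.01,-0.03,0],[0,0,-0.04]],
    [[0.01,-0.03,0],[0,0,-0.04]],
    [[0.01,-0.03,0],[0,0,-0.04]],
    [[0.01,-0.03,0],[0,0,-0.04]],
    [[0.01,-0.03,0],[0,0,-0.04]],
    [[0.01,-0.03,0],[0,0,-0.04]],
    [[0.01,-0.03,0],[0,0,-0.04]],
    [[0.01,-0.03,0],[0,0,-0.04]],
    [[0.01,-0.03,0],[0,0,-0.04]],
    [[0.01,-0.03,0],[0,0,-0.04]],
  ],
)

```text
time_s: 1.77
ee_pos: [376.1, 123.2, 379.7]
ee_rot: [180.0, 0.0, 17.6]
force: [0.9, -1.0, 0.2]
gripper_width: 91.2
```

drive_tool(
  motion=[
    [[0.01,-0.03,0],[0,0,-0.04]],
    [[0.01,-0.03,0],[0,0,-0.04]],
    [[0.01,-0.03,0],[0,0,-0.04]],
    [[0.01,-0.03,0],[0,0,-0.04]],
    [[0.01,-0.03,0],[0,0,-0.04]],
    [[0.01,-0.03,0],[0,0,-0.04]],
    [[0.01,-0.03,0],[0,0,-0.04]],
    [[0.01,-0.03,0],[0,0,-0.04]],
    [[0.01,-0.03,0],[0,0,-0.036]],
    [[0.01,-0.03,0],[0,0,0]],
  ],
)

```text
time_s: 2.6
ee_pos: [476.2, -176.8, 379.5]
ee_rot: [-180.0, 0.0, -2.8]
force: [0.6, 0.1, 0.8]
gripper_width: 91.6
```

drive_tool(
  motion=[
    [[0.01,-0.018,0],[0,0,0]],
    [[0.01,-0.018,0],[0,0,0]],
    [[0.01,-0.018,0],[0,0,0]],
    [[0.01,-0.018,0],[0,0,0]],
    [[0.01,-0.018,0],[0,0,0]],
    [[0.01,-0.018,0],[0,0,0]],
    [[0.01,-0.018,0],[0,0,0]],
    [[0.004,-0.009,0],[0,0,0]],
    [[0,0,0],[0,0,0]],
    [[0,0,0],[0,0,0]],
  ],
)

```text
time_s: 3.43
ee_pos: [549.9, -310.0, 379.3]
ee_rot: [-179.9, 0.1, -2.7]
force: [-0.0, 0.4, -0.8]
gripper_width: 91.3
```

Run:
```python
from h import *
p=env.camera_params('wrist');print(env.state()['ee_pos'])
im=env.grab_frame('wrist')[:,:,::-1].copy()
for X in [(550,-311.5,302),(456.4,-236.4,265),(651.4,-285,240)]:
    u=proj(p,X)[0];print(u);cv2.circle(im,tuple(int(v) for v in u),4,(255,0,255),1)
cv2.imwrite('pics/w1.png',im)
```

```text
[ 549.92560446 -309.96729594  379.27652067]
[317.48748529 249.33178272]
[177.52501038 136.43031511]
[446.56591003 188.12735148]
```

View pics/w1.png

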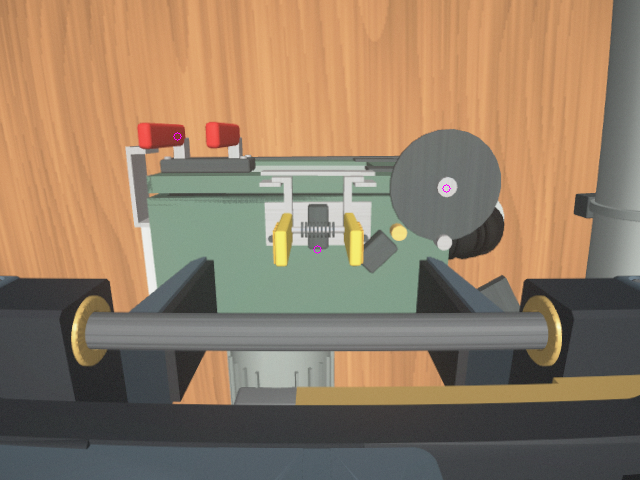

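drive_tool(
  motion=[
    [[0,-0.001,-0.014],[0,0,0]],
    [[0,0,-0.014],[0,0,0]],
    [[0,0,-0.014],[0,0,0]],
    [[0,0,-0.014],[0,0,0]],
    [[0,0,-0.014],[0,0,0]],
    [[0,0,-0.014],[0,0,0]],
    [[0,0,-0.014],[0,0,0]],
    [[0,0,-0.012],[0,0,0]],
    [[0,0,-0.008],[0,0,0]],
    [[0,0,0],[0,0,0]],
  ],
)

```text
time_s: 4.32
ee_pos: [549.2, -309.8, 260.7]
ee_rot: [-179.9, 0.1, -2.6]
force: [-0.2, 0.0, -0.9]
gripper_width: 91.4
```

drive_tool(
  motion=[
    [[0,0,0],[0,0,0]],
    [[0,0,0],[0,0,0]],
    [[0,0,0],[0,0,0]],
    [[0,0,0],[0,0,0]],
    [[0,0,0],[0,0,0]],
    [[0,0,0],[0,0,0]],
    [[0,0,0],[0,0,0]],
    [[0,0,0],[0,0,0]],
    [[0,0,0],[0,0,0]],
    [[0,0,0],[0,0,0]],
  ],
  claw=0.3,
  force=40,
)

```text
time_s: 5.15
ee_pos: [550.8, -311.5, 262.5]
ee_rot: [180.0, -0.1, -2.6]
force: [-0.2, -1.1, 1.4]
gripper_width: 34.5
```

drive_tool(
  motion=[
    [[0,0,0],[0,0,0]],
    [[0,0,0],[0,0,0]],
    [[0,0,0],[0,0,0]],
    [[0,0,0],[0,0,0]],
    [[0,0,0],[0,0,0]],
    [[0,0,0],[0,0,0]],
    [[0,0,0],[0,0,0]],
    [[0,0,0],[0,0,0]],
    [[0,0,0],[0,0,0]],
    [[0,0,0],[0,0,0]],
  ],
)

```text
time_s: 5.98
ee_pos: [550.7, -311.5, 262.4]
ee_rot: [180.0, -0.1, -2.7]
force: [2.6, -1.3, 5.0]
gripper_width: 34.1
```

Run:
```python
from h import *
T=env.camera_params('top');S=env.camera_params('scene')
a=env.grab_frame('top')[140:340,470:640,::-1];b=env.grab_frame('scene')[200:340,50:190,::-1]
c=np.zeros((590,800,3),'u1');a=cv2.resize(a,None,fx=2.5,fy=2.5);b=cv2.resize(b,None,fx=2.6,fy=2.6)
c[:a.shape[0],:a.shape[1]]=a;c[:b.shape[0],430:430+b.shape[1]]=b;cv2.imwrite('pics/c1.png',c);print(env.state()['gripper_width'])
```

```text
34.93510845854245
```

View pics/c1.png

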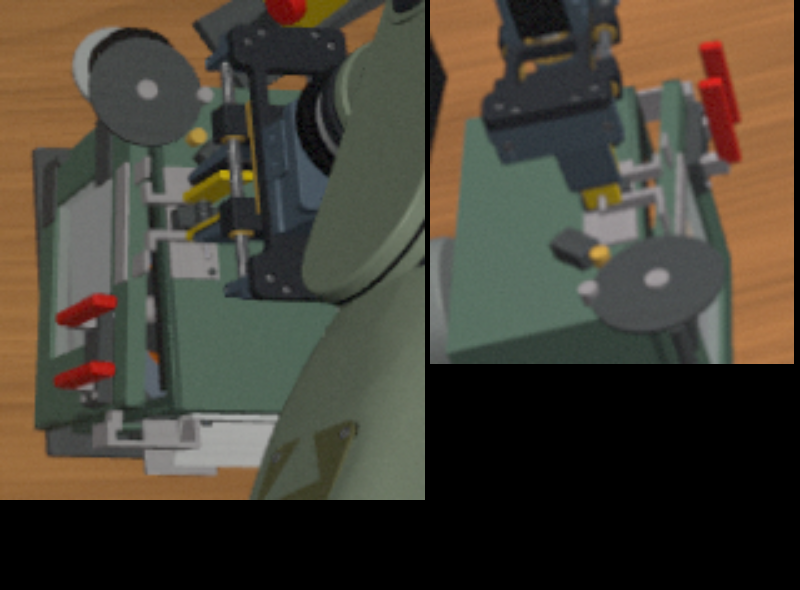

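drive_tool(
  motion=[
    [[0,0,0],[0,0,0]],
    [[0,0,0],[0,0,0]],
    [[0,0,0],[0,0,0]],
    [[0,0,0],[0,0,0]],
    [[0,0,0],[0,0,0]],
    [[0,0,0],[0,0,0]],
    [[0,0,0.01],[0,0,0]],
    [[0,0,0.02],[0,0,0]],
    [[0,0,0.02],[0,0,0]],
    [[0,0,0.02],[0,0,0]],
  ],
  claw=1,
)

```text
time_s: 6.92
ee_pos: [550.3, -311.0, 333.3]
ee_rot: [-180.0, -0.0, -2.7]
force: [0.0, 0.3, 0.3]
gripper_width: 91.2
```

drive_tool(
  motion=[
    [[0,0,0.01],[0,0,0]],
    [[0,0,0.01],[0,0,0]],
    [[0,0,0.01],[0,0,0]],
    [[-0.01,0.01,0],[0,0,-0.02]],
    [[-0.02,0.02,0],[0,0,-0.02]],
    [[-0.02,0.02,0],[0,0,-0.02]],
    [[-0.02,0.02,0],[0,0,-0.02]],
    [[-0.015,0.015,0],[0,0,-0.005]],
    [[-0.005,0.005,0],[0,0,0]],
    [[0,0,0],[0,0,0]],
  ],
)

```text
time_s: 7.75
ee_pos: [459.3, -220.3, 362.6]
ee_rot: [180.0, -0.0, -7.5]
force: [1.1, 0.1, -0.4]
gripper_width: 91.0
```

Run:
```python
from h import *
T=env.camera_params('top');S=env.camera_params('scene')
p=env.camera_params('wrist');st=env.state();print(st['ee_pos'],st['ee_rot'])
w=env.grab_frame('wrist')[:,:,::-1].copy();u=proj(p,(461.3,-220.4,265))[0];print(u);cv2.circle(w,tuple(int(v) for v in u),4,(255,0,255),1)
cv2.imwrite('pics/w2.png',w)
a=env.grab_frame('top')[195:305,495:580,::-1];b=env.grab_frame('scene')[200:280,105:180,::-1]
a=cv2.resize(a,None,fx=5.2,fy=5.2,interpolation=0);b=cv2.resize(b,None,fx=4.6,fy=4.6,interpolation=0)
c=np.zeros((580,800,3),'u1');c[:a.shape[0],:a.shape[1]]=a;c[:b.shape[0],445:445+b.shape[1]]=b
cv2.imwrite('pics/c2.png',c)
```

```text
[ 459.34729648 -220.32547958  362.62350449] [ 1.79991351e+02 -3.61354472e-02 -7.50683062e+00]
[319.84695871 238.37866906]
```

View pics/c2.png

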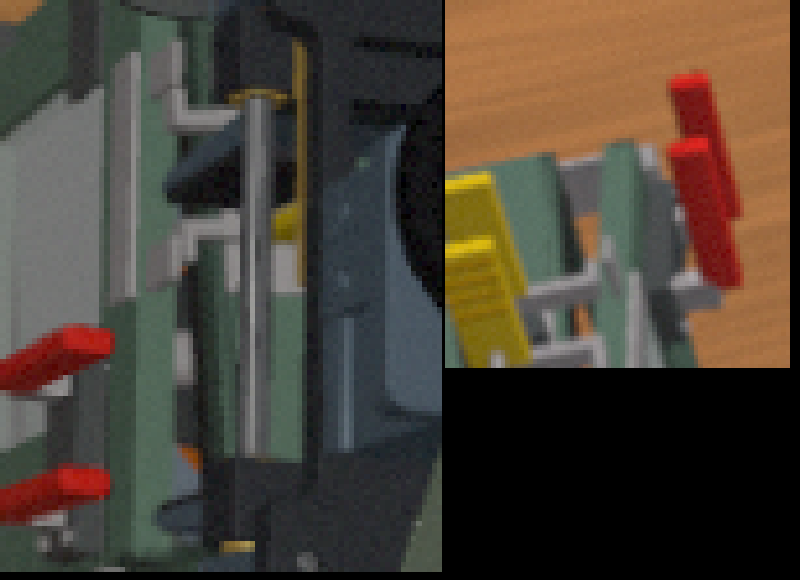

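View pics/w2.png

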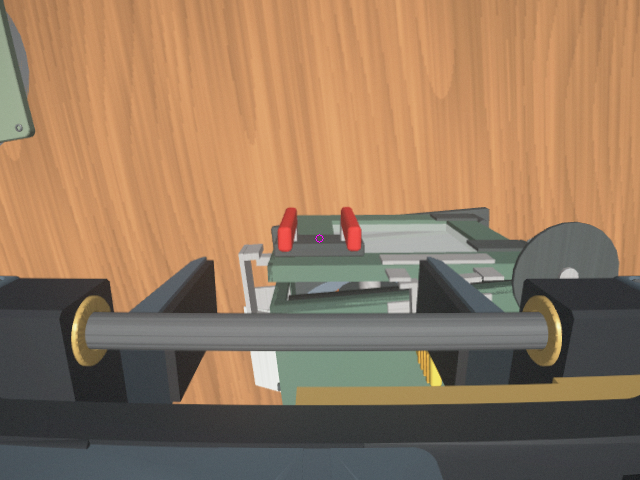

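drive_tool(
  motion=[
    [[0.001,0,-0.016],[0,0,0]],
    [[0,0,-0.016],[0,0,0]],
    [[0,0,-0.016],[0,0,0]],
    [[0,0,-0.016],[0,0,0]],
    [[0,0,-0.016],[0,0,0]],
    [[0,0,-0.016],[0,0,0]],
    [[0,0,-0.016],[0,0,0]],
    [[0,0,-0.014],[0,0,0]],
    [[0,0,-0.01],[0,0,0]],
    [[0,0,0],[0,0,0]],
  ],
)

```text
time_s: 8.73
ee_pos: [460.7, -221.3, 223.3]
ee_rot: [-179.9, 0.3, -7.6]
force: [-0.0, 0.5, 0.1]
gripper_width: 91.1
```

drive_tool(
  motion=[
    [[0,0,0],[0,0,0]],
    [[0,0,0],[0,0,0]],
    [[0,0,0],[0,0,0]],
    [[0,0,0],[0,0,0]],
    [[0,0,0],[0,0,0]],
    [[0,0,0],[0,0,0]],
    [[0,0,0],[0,0,0]],
    [[0,0,0],[0,0,0]],
    [[0,0,0],[0,0,0]],
    [[0,0,0],[0,0,0]],
  ],
  claw=0.3,
  force=45,
)

```text
time_s: 9.57
ee_pos: [461.4, -221.3, 226.6]
ee_rot: [180.0, -0.1, -7.5]
force: [0.3, 0.3, 5.0]
gripper_width: 37.5
```

Run:
```python
from h import *
st=env.state();print(st['ee_pos'],st['ee_rot'],st['force'],st['gripper_width'])
cv2.imwrite('pics/w3.png',env.grab_frame('wrist')[:,:,::-1])
# plan from gate .085 in 14 steps to 1.62
H=np.array([651.4,-285]);V=np.array([-194.9,48.2])
def pos(g):
    c,s=np.cos(g),np.sin(g);return H+np.array([V[0]*c+V[1]*s,-V[0]*s+V[1]*c])
g=np.linspace(.085,1.605,39)
P=np.array([pos(x) for x in g]);D=np.diff(P,axis=0)/1000
for i,d in enumerate(D):print(i,[*d.round(4)],P[i+1].round(0),round(g[i+1],3))
```

```text
[ 461.38805635 -221.25984499  226.62691231] [ 1.79980968e+02 -5.40239646e-02 -7.54213105e+00] [0.32018206 0.31727984 5.04744612] 37.46644183598422
0 [np.float64(0.0027), np.float64(0.0076)] [ 464. -213.] 0.125
1 [np.float64(0.003), np.float64(0.0074)] [ 467. -205.] 0.165
2 [np.float64(0.0033), np.float64(0.0073)] [ 470. -198.] 0.205
3 [np.float64(0.0036), np.float64(0.0072)] [ 474. -191.] 0.245
4 [np.float64(0.0039), np.float64(0.007)] [ 478. -184.] 0.285
5 [np.float64(0.0042), np.float64(0.0069)] [ 482. -177.] 0.325
6 [np.float64(0.0045), np.float64(0.0067)] [ 487. -170.] 0.365
7 [np.float64(0.0047), np.float64(0.0065)] [ 491. -164.] 0.405
8 [np.float64(0.005), np.float64(0.0063)] [ 496. -158.] 0.445
9 [np.float64(0.0052), np.float64(0.0061)] [ 501. -151.] 0.485
10 [np.float64(0.0055), np.float64(0.0059)] [ 507. -146.] 0.525
11 [np.float64(0.0057), np.float64(0.0057)] [ 513. -140.] 0.565
12 [np.float64(0.0059), np.float64(0.0054)] [ 519. -135.] 0.605
13 [np.float64(0.0061), np.float64(0.0052)] [ 525. -129.] 0.645
14 [np.float64(0.0063), np.float64(0.0049)] [ 531. -124.] 0.685
15 [np
[... 728 characters left out ...]
] [619. -87.] 1.165
27 [np.float64(0.0079), np.float64(0.0011)] [627. -86.] 1.205
28 [np.float64(0.008), np.float64(0.0008)] [635. -85.] 1.245
29 [np.float64(0.008), np.float64(0.0005)] [643. -84.] 1.285
30 [np.float64(0.008), np.float64(0.0002)] [651. -84.] 1.325
31 [np.float64(0.008), np.float64(-0.0001)] [659. -84.] 1.365
32 [np.float64(0.008), np.float64(-0.0005)] [667. -85.] 1.405
33 [np.float64(0.008), np.float64(-0.0008)] [675. -86.] 1.445
34 [np.float64(0.008), np.float64(-0.0011)] [683. -87.] 1.485
35 [np.float64(0.0079), np.float64(-0.0014)] [691. -88.] 1.525
36 [np.float64(0.0078), np.float64(-0.0017)] [698. -90.] 1.565
37 [np.float64(0.0078), np.float64(-0.002)] [706. -92.] 1.605
```

View pics/w3.png

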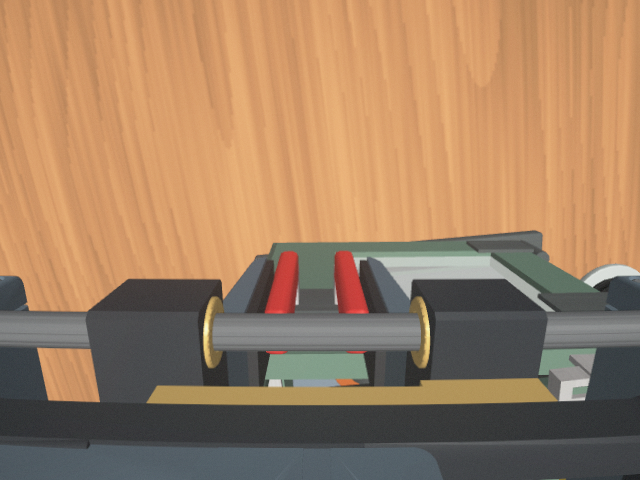

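drive_tool(
  motion=[
    [[0.0027,0.0076,0],[0,0,-0.04]],
    [[0.003,0.0074,0],[0,0,-0.04]],
    [[0.0033,0.0073,0],[0,0,-0.04]],
    [[0.0036,0.0072,0],[0,0,-0.04]],
    [[0.0039,0.007,0],[0,0,-0.04]],
    [[0.0042,0.0069,0],[0,0,-0.04]],
    [[0.0045,0.0067,0],[0,0,-0.04]],
    [[0.0047,0.0065,0],[0,0,-0.04]],
    [[0.005,0.0063,0],[0,0,-0.04]],
    [[0.0052,0.0061,0],[0,0,-0.04]],
  ],
)

```text
time_s: 10.45
ee_pos: [501.1, -152.0, 226.6]
ee_rot: [180.0, -0.0, -30.6]
force: [-1.9, -0.9, 6.2]
gripper_width: 38.0
```

Run:
```python
from h import *
st=env.state();print(st['ee_pos'],st['ee_rot'],st['force'],st['gripper_width'])
a=env.grab_frame('top')[100:350,400:640,::-1];b=env.grab_frame('wrist')[:,:,::-1]
c=np.hstack([cv2.resize(a,(360,375)),cv2.resize(b,(440,375))]);cv2.imwrite('pics/c4.png',c)
```

```text
[ 501.1079874  -151.97165023  226.62692362] [ 1.79965657e+02 -2.78082889e-03 -3.05600004e+01] [-1.89045986 -0.92509058  6.15108653] 37.99399632536303
```

View pics/c4.png

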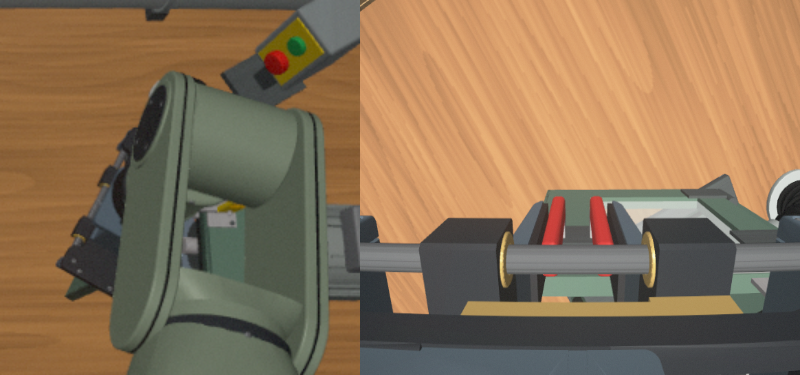

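The wrist view shows the grips still between the pads, and the door follows. I'll go on through the check.

drive_tool(
  motion=[
    [[0.0055,0.0059,0],[0,0,-0.04]],
    [[0.0057,0.0057,0],[0,0,-0.04]],
    [[0.0059,0.0054,0],[0,0,-0.04]],
    [[0.0061,0.0052,0],[0,0,-0.04]],
    [[0.0063,0.0049,0],[0,0,-0.04]],
    [[0.0065,0.0047,0],[0,0,-0.04]],
    [[0.0067,0.0044,0],[0,0,-0.04]],
    [[0.0069,0.0042,0],[0,0,-0.04]],
    [[0.007,0.0039,0],[0,0,-0.04]],
    [[0.0072,0.0036,0],[0,0,-0.04]],
  ],
)

```text
time_s: 11.38
ee_pos: [564.5, -103.7, 226.6]
ee_rot: [180.0, 0.1, -53.5]
force: [-2.9, 1.1, 6.2]
gripper_width: 37.7
```

drive_tool(
  motion=[
    [[0.0073,0.0033,0],[0,0,-0.04]],
    [[0.0074,0.003,0],[0,0,-0.04]],
    [[0.0076,0.0027,0],[0,0,-0.04]],
    [[0.0077,0.0024,0],[0,0,-0.04]],
    [[0.0078,0.0021,0],[0,0,-0.04]],
    [[0.0078,0.0018,0],[0,0,-0.04]],
    [[0.0079,0.0015,0],[0,0,-0.04]],
    [[0.0079,0.0011,0],[0,0,-0.04]],
    [[0.008,0.0008,0],[0,0,-0.04]],
    [[0.008,0.0005,0],[0,0,-0.04]],
  ],
)

```text
time_s: 12.22
ee_pos: [642.3, -84.0, 226.7]
ee_rot: [180.0, 0.1, -76.4]
force: [-3.0, 2.8, 5.9]
gripper_width: 37.4
```

Run:
```python
from h import *
st=env.state();print(st['qpos'],st['force'],st['gripper_width'])
a=env.grab_frame('top')[50:300,350:590,::-1];b=env.grab_frame('wrist')[:,:,::-1]
c=np.hstack([cv2.resize(a,(360,375)),cv2.resize(b,(440,375))]);cv2.imwrite('pics/c5.png',c)
```

```text
[-8.50641656 24.6289073  78.02579366  0.08147406 77.39910691 67.87184388] [-2.995747    2.77868078  5.90410518] 37.35821419840482
```

View pics/c5.png

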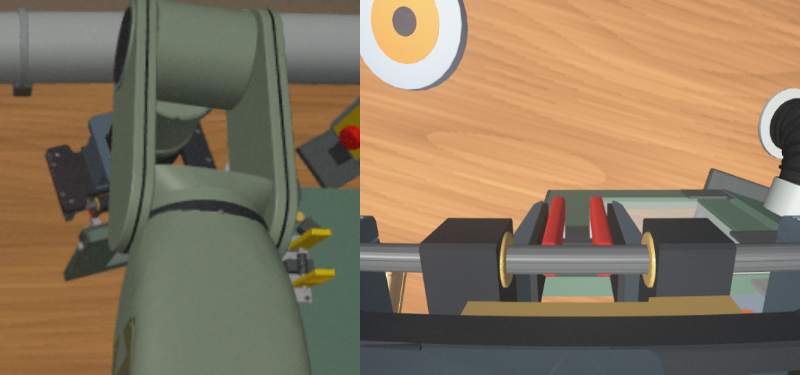

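drive_tool(
  motion=[
    [[0.008,0.0002,0],[0,0,-0.04]],
    [[0.008,-0.0001,0],[0,0,-0.04]],
    [[0.008,-0.0005,0],[0,0,-0.04]],
    [[0.008,-0.0008,0],[0,0,-0.04]],
    [[0.008,-0.0011,0],[0,0,-0.04]],
    [[0.0079,-0.0014,0],[0,0,-0.04]],
    [[0.0078,-0.0017,0],[0,0,-0.04]],
    [[0.0078,-0.002,0],[0,0,-0.04]],
    [[0,0,0],[0,0,0]],
    [[0,0,0],[0,0,0]],
  ],
)

```text
time_s: 13.15
ee_pos: [706.1, -91.2, 226.7]
ee_rot: [180.0, 0.1, -94.6]
force: [-2.2, 5.0, 6.0]
gripper_width: 37.7
```

drive_tool(
  motion=[
    [[0,0,0],[0,0,0]],
    [[0,0,0],[0,0,0]],
    [[0,0,0],[0,0,0]],
    [[0,0,0],[0,0,0]],
    [[0,0,0],[0,0,0]],
    [[0,0,0],[0,0,0]],
    [[0,0,0],[0,0,0]],
    [[0,0,0],[0,0,0]],
    [[0,0,0],[0,0,0]],
    [[0,0,0],[0,0,0]],
  ],
)

```text
time_s: 13.98
ee_pos: [705.8, -91.1, 226.7]
ee_rot: [180.0, 0.1, -94.6]
force: [-1.9, 3.4, 4.7]
gripper_width: 37.8
```

Run:
```python
from h import *
st=env.state();print(st['ee_pos'],st['force'],st['gripper_width'])
p=env.camera_params('wrist')
b=env.grab_frame('wrist')[:,:,::-1].copy();t=env.grab_frame('top')[:,:,::-1];s=env.grab_frame('scene')[:,:,::-1]
cv2.imwrite('pics/w6.png',b)
cv2.imwrite('pics/c6.png',np.hstack([cv2.resize(t,(400,300)),cv2.resize(s,(400,300))]))
```

```text
[705.84411448 -91.07597935 226.68429587] [-1.9074635   3.43885122  4.67256546] 37.83308383092999
```

View pics/w6.png

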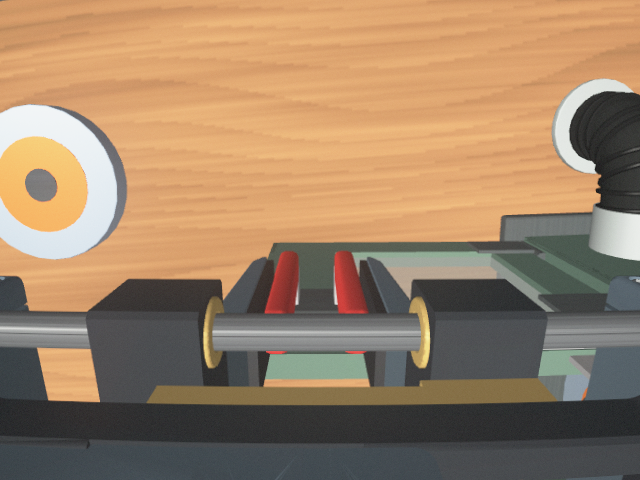

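View pics/c6.png

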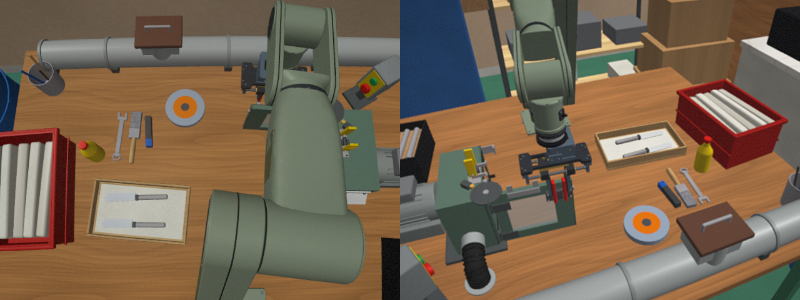

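```bash
python3 -c "
from workcell import env
print(env.job_done())
s=env.state();print(s['time_s'],s['ee_pos'],s['gripper_width'],s['force'])"
```

```text
the job is handed in; nothing more can be done
None
the job is handed in; nothing more can be done
```

I squeezed the roof catch so the door sprang ajar. I then squeezed the red grips and swung the door past its check to about 1.6 rad. I handed the job in at about 14 s, still holding the door open.

- **Door angle:** the gripper had turned with the door to −94.6° yaw, which puts the door near 1.60 rad. The wrist picture shows the grips in the same place between the pads as when I first gripped them, so they had not slipped visibly.
- **Grip:** the opening read 37.8 mm, below the 40 mm fully squeezed size, with the grip force set to 45 N. The paddles gave a similar reading, about 34.5 mm against 38 mm. I put both down to the pads giving a little and did not check further.
- **Stillness and forces:** the arm was steady for the last second before handing in. The force readings returned by the moves were about 7 N at most.
- **Other things on the bench:** in the last top and scene pictures they looked to be where they started. I judged this by eye and did not measure it.

No check failed. The joint values themselves could not be read, and handing in gave no verdict.

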